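Lock the height stop's jam nut

ROBOT

A 6-joint arm with a two-finger parallel gripper is mounted at the origin on a cart in front of the work surface, level with it; the furniture and walls round the work are solid. World frame = base frame: x ahead of the robot, y to its left, z up, the work surface at z = 0. Lengths are in mm, angles in rad, forces in N, time in s.
With the tool pointing down it reaches from about 300 to 775 mm from the base axis. Payload 14.6 kg.
Tool frame: the origin (TCP) lies at the very end of the fingers, on their centre line; the grasp point (between the pads) lies 19 mm behind it; z points along the fingers, y is the line along which they close (so a half turn about z gives the same grasp; the last joint's range is limited). The gripper opens to 85 mm and grips with 20 to 120 N. Pads are 22 mm wide; open, the fingers measure 114 mm over their backs; the gripper's body (76 mm by 85 mm) begins 54 mm behind the grasp point. The pads swing forward as they close: fully open they stand 13 mm farther back than shut.
Start: joints at [-1.269, 0.3, 1.521, -0, 1.321, -0.067], TCP at [198.266, -513.011, 231.281] pointing down, gripper open.
Joint ranges: [-3.03, 3.03], [-0.79, 2.21], [0.23, 2.52], [-1.04, 4.18], [0, 3.07], [-2.55, 2.55]. Speed limits (rad/s): [2.22, 2.22, 2.57, 3.14, 3.14, 3.14].

INTERFACE

Orientations are given as [roll, pitch, yaw] about the fixed x, y, z axes, in that order (R = Rz(yaw) Ry(pitch) Rx(roll)).
In Python, from workcell import env gives the robot as it stands.
- The arm moves only by the tool arm_command, never from a script. Its argument "motion" is a list of rows, each a list of 7 numbers: the shift along the tool's x, y, z in m, then the turn, a rotation vector about the tool's x, y, z in rad, then the opening, from 0 (shut) to 1 (fully open). A call has 1 to 10 rows; each row is the pose to reach, as a shift and turn from the pose commanded when the call began, along the tool's axes at that moment; what a row does not reach only later rows make up. A row lasts 1/10 s, in which the tool goes at most 50 mm and 8.59 degrees, less where a joint would pass 70% of its speed; a pose out of reach is approached as far as the arm can. A call with a gripper value outside its range is refused whole. The fingers move at their own pace and stop on an object; the grip force is fixed at half the most. Time passes only in rows, so rows that repeat a pose let the fingers close. It gives the time, the measured TCP pose, the force, the opening and the grip force at its end, in the units of the state.
- env.get_obs(): the state, without advancing time (a new reading comes with each control period).
- env.grab_frame(name): name is "scene" or "top" or "wrist"; returns a dict with "color" (384x512x3 uint8, red, green, blue), "range_z" (384x512 float32, mm along the optical axis (not along the pixel's ray), 0 where there is no reading), "mtx" (3x3 intrinsics, pixels), "pose" (4x4, takes a point from camera to world coordinates). Camera axes: x right, y down, z forward; pixel columns grow to the right and rows downward; lengths in mm; the calibration is good to about 2 mm. A picture is of the moment at which its call begins.
- env.hand_in(): hands the job in; it is judged then, once.
Trained networks look in a picture, given as the dict that the camera call returned (one of the last four; its "shot" number tells which), for a name from the list of things; names that differ only in an ending like _2 or _b are one class to them, and where a whole thing is asked for, a point or a joint stands for the part that bears it (a point fixed in the world has none). Each returns a list of dicts, best first, with "score" (0 to 1); they miss things now and then, are a little off and sometimes report something else, mostly with a low value. They report only what shows in the picture. A call takes as long as a camera call. They do not tell look-alikes from the thing itself.
- env.look_for(picture, label): "point" ([x, y, z] in mm, in world coordinates, good to about 4 mm: the middle of the surface that is visible of it).
- env.pinpoint(picture, label): "point" ([x, y, z] in mm, in world coordinates, good to about 4 mm: a listed point, or the origin of a listed thing).
The state is a dict: "time": time; "joints": joint angles; "qvel": joint speeds; "effort": joint torques, N m; "eef_pos": TCP position; "tool_rot": TCP orientation; "force": force on the tool from outside, world axes, zero at the start; "torque": the same for the moment, N m; "opening": finger opening in mm; "gripper_force": force on a finger pad.
Only numpy, scipy, OpenCV 4.12 (cv2) and the standard library are available. Lean on these libraries where they do the work, as an engineer would, in place of code of your own. Each camera call takes 0.05 s, during which the arm holds its last target. There are 200 camera calls.

TASK

Lock the height stop on the bench: lay the holding spanner that fits the square stop nut flat on the stand's plate, with its mouth round that nut and its shank between the two steel posts, and let go of it. Then turn the red winged jam nut clockwise (seen from above) until it is fully tight, while the spanner keeps the stop nut from turning with it. Leave the spanner lying in place and let go of everything.

Things in the scene. Friction and masses are not known exactly. Their poses are not given: they have to be found in the camera images.
- wide_key: Flat aluminium open spanner, 200 x 66 x 12 mm, ORANGE grip (the blue-grip one, 22 mm mouth, does not fit). Origin: underside below grip centre, about its centre of mass; x from tail to mouth, z up. Grip block 50 long (x), 18 wide (y), top at z = 36 mm. Mouth 46 mm wide, x = 60 to 114 mm; nut centre belongs at x = 90, y = 0. Shank 18 mm wide; steel tail block 30 wide, 16 high at x = -86 to -64 mm.
- nut_seat (a point): Point on top of the stop's fixed green base plate (225 x 70 x 10 mm), on the vertical axis of both nuts; z up, x along the plate away from two steel posts (12 mm thick, 26 high) at x = -138, y = +21 and -21 mm. Plate x = -185 to 40. Spanner in place: x axes parallel, its underside at this height, its origin at x = -90, y = 0; play 3 mm sideways at nut, 6 at posts, 10 lengthwise.
- stop_nut (a joint): Turn of the steel square stop nut, rad, clockwise from above positive. 40 mm across flats, 2 to 18 mm above nut_seat, top tapering to 30 mm at 26 mm. At 0 its flats lie along the x and y axes of nut_seat. Turns easily (0.03 N m) and goes round with the jam nut unless held; in the spanner it has up to about 0.2 rad of play.
- jam_nut (a joint): Turn of the jam nut RELATIVE to the stop nut, rad, clockwise from above positive; friction 0.15 N m, firm stop at 1.0 (tight), starts below 0.15. Black nut 34 mm across; on it a red wing bar 40 long, 14 thick, 45 to 75 mm above nut_seat's height; its long direction is nut_seat's x axis turned clockwise by stop_nut + jam_nut.
Mind the look-alikes: they are no part of the job. Leave any brown look-alike of the wide_key alone.

How it is judged:
By the outcome, as a careful person would: the job done as asked, in the order asked, and still so for the second after the job is handed in, with the robot touching nothing.
It also fails if it takes over 58 s, if anything falls off the work surface, if the arm or the gripper's body presses on something with over 40 N, if the wrist force passes 120 N, or if a joint passes its speed limit or range.

## Working session

There is one attempt and no reset: what is moved stays moved. The work goes in short steps, Python scripts to look and compute and a tool call to move; the robot and the scene stay as the last step left them, time stands still between calls to the robot, and variables do not carry over. Pictures are saved under pics/ and viewed, at most 10 in all, crops included, and the job is handed in when it is done.

Besides the shell and the picture viewer there is one more tool, called after "Call:" as name([rows], argument=value, ...), one row to a line, values as JSON. arm_command: Moves the arm, as the interface text tells. Its arguments: {"type":"object","properties":{"motion":{"type":"array","items":{"type":"array","items":{"type":"number"}}}},"required":["motion"]}

```bash
mkdir -p pics
cat > h.py <<'E'
import numpy as np, cv2
from scipy.spatial.transform import Rotation as R
from workcell import env
def save(f,n): cv2.imwrite('pics/'+n+'.png',f['color'][:,:,::-1])
def cloud(f):
    z=f['range_z'];K=f['mtx'];v,u=np.indices(z.shape)
    p=np.stack([(u-K[0,2])/K[0,0]*z,(v-K[1,2])/K[1,1]*z,z,np.ones_like(z)],-1)@np.array(f['pose']).T
    return p[...,:3]
def px(f,p):
    c=np.linalg.inv(f['pose'])@np.append(p,1); q=f['mtx']@c[:3]; return (q[:2]/q[2]).round(0)
E
python3 - <<'E'
from h import *
s=env.get_obs(); print({k:np.round(v,3) for k,v in s.items()})
fs=[env.grab_frame(n) for n in ('scene','top')]
cv2.imwrite('pics/a.png',fs[1]['color'][:,:,::-1]);cv2.imwrite('pics/b.png',fs[0]['color'][:,:,::-1])
for f in fs:
  for l in ('wide_key','nut_seat','stop_nut','jam_nut'):
    for fn in ('look_for','pinpoint'):
      try:
        for d in getattr(env,fn)(f,l)[:4]: print(l,fn,round(d['score'],2),np.round(d['point']),px(f,d['point']))
      except Exception as e: print(l,fn,e)
E
```

```text
{'time': np.float64(0.0), 'joints': array([-1.269,  0.3  ,  1.522, -0.   ,  1.321, -0.067]), 'qvel': array([-0.   ,  0.   , -0.001, -0.001, -0.001,  0.   ]), 'effort': array([ 2.0000e-03, -5.4350e+01, -3.6179e+01,  0.0000e+00,  4.0000e-03,
       -0.0000e+00]), 'eef_pos': array([ 198.203, -512.801,  230.717]), 'tool_rot': array([-3.14 , -0.   ,  0.369]), 'force': array([-0.274,  0.028,  0.014]), 'torque': array([0.044, 0.02 , 0.012]), 'gripper_force': np.float64(0.0), 'opening': np.float64(85.262)}
wide_key look_for 0.79 [482. 660.  16.] [171. 318.]
wide_key look_for 0.7 [505. 365.  11.] [250. 227.]
wide_key pinpoint 0.92 [466. 646.   3.] [183. 321.]
wide_key pinpoint 0.65 [494. 364.   0.] [253. 232.]
nut_seat look_for 0.71 [517.  90.  13.] [302. 168.]
nut_seat pinpoint 0.55 [586.  79.   8.] [285. 159.]
stop_nut look_for 0.81 [578.  84.  49.] [287. 150.]
stop_nut pinpoint it knows: nut_seat, wide_key
jam_nut look_for 0.61 [580.  82.  63.] [287. 146.]
jam_nut pinpoint it knows: nut_seat, wide_key
wide_key look_for 0.72 [483. 657.  13.] [131. 212.]
wide_key look_for 0.59 [518. 360.  12.] [225. 201.]
wide_key pinpoint 0.77 [466. 648.   1.] [134. 218.]
wide_key pinpoint 0.56 [493. 364.   3.] [224. 210.]
nut_seat look_for 0.86 [511.  77.  12.] [316. 204.]
nut_seat pinpoint 0.87 [588.  74.  13.] [316. 180.]
stop_nut look_for 0.71 [577.  80.  49.] [316. 181.]
stop_nut pinpoint it knows: nut_seat, wide_key
jam_nut look_for 0.42 [576.  81.  79.] [317. 179.]
jam_nut pinpoint it knows: nut_seat, wide_key
```

View pics/a.png

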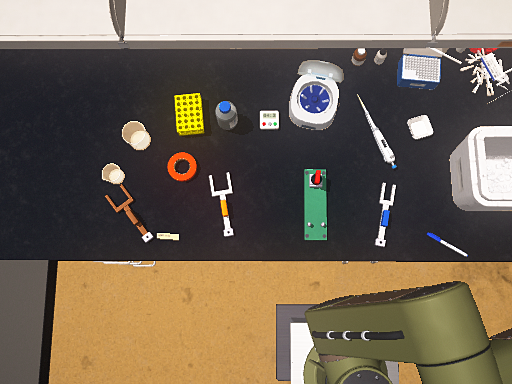

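View pics/b.png

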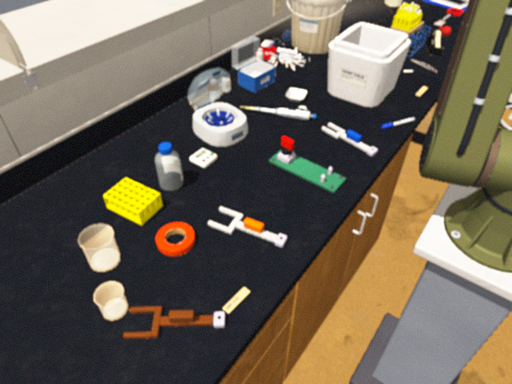

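Top picture: brown spanner (134,218), orange-grip spanner (225,208), blue-grip spanner (385,215). The orange-grip one fits the description; the green plate with the red wing is at (316,205). I'll confirm it in a crop and measure.

Run:
```python
from h import *
fs=[env.grab_frame(n) for n in ('scene','top')]
c=fs[1]['color'][150:260,190:420][:,:,::-1]; cv2.imwrite('pics/c.png',cv2.resize(c,None,fx=3.4,fy=3.4,interpolation=cv2.INTER_CUBIC))
for f in fs:
  P=cloud(f); hsv=cv2.cvtColor(f['color'],cv2.COLOR_RGB2HSV).astype(int);H,S,V=[hsv[...,i] for i in range(3)]
  near=lambda c,r:np.hypot(P[...,0]-c[0],P[...,1]-c[1])<r
  def rep(n,m):
    q=P[m]; 
    if len(q)<5: print(n,len(q));return
    r=cv2.minAreaRect(q[:,:2].astype(np.float32)); print(n,len(q),'mean',q.mean(0).round(1),'rect',np.round(r[0],1),np.round(r[1],1),round(r[2],1),'z',np.percentile(q[:,2],[5,50,95]).round(1))
  rep('orange',near((500,364),130)&(S>150)&(V>120)&(P[...,2]>28)&(H>8)&(H<25))
  rep('key',near((500,364),130)&(P[...,2]>5)&(P[...,2]<60))
  rep('plate',near((510,80),160)&(H>55)&(H<90)&(S>80)&(P[...,2]>4)&(P[...,2]<15))
  rep('red',near((585,80),60)&((H<6)|(H>174))&(S>120)&(P[...,2]>70))
  rep('posts',near((450,80),40)&(P[...,2]>25)&(P[...,2]<50))
  rep('surf',near((510,200),30))
```

```text
orange 145 mean [493.  364.9  35.3] rect [494.2 363.3] [49.2 19.5] 8.0 z [28.9 36.  38.8]
key 844 mean [506.1 367.9  16.7] rect [506.  376.4] [198.2 183. ] 33.1 z [ 6.3 13.3 37. ]
plate 1005 mean [492.5  85.3  10.6] rect [508.3  76.4] [ 83.7 228.4] 88.1 z [ 6.3 10.9 13.4]
red 88 mean [582.   80.9  80.2] rect [584.1  78.9] [14.4 41.7] 83.3 z [71.  81.6 86. ]
posts 32 mean [444.4  83.3  31.3] rect [445.3  80.8] [10.7 51.2] 0.5 z [25.8 31.1 37.2]
surf 253 mean [509.8 200.3   1. ] rect [510.  199.4] [57.9 57.1] 45.2 z [-1.1  1.   3.3]
orange 83 mean [494.4 362.9  35.3] rect [494.6 363.4] [49.2 17.2] 10.6 z [31.  35.4 40.4]
key 819 mean [505.  371.   12.7] rect [501.2 363.5] [252.7 247.8] 8.0 z [ 5.2  9.7 35.5]
plate 1192 mean [498.1  80.8   9.6] rect [510.9  79.2] [ 70.1 226. ] 89.2 z [ 5.4  9.6 14.2]
red 66 mean [582.2  78.8  83. ] rect [583.9  78.5] [14. 40.] 81.5 z [75.1 83.4 88.5]
posts 24 mean [445.   79.3  32.3] rect [446.   81.2] [ 9.9 52. ] 0.9 z [26.2 32.3 39. ]
surf 279 mean [ 5.098e+02  2.001e+02 -1.000e-01] rect [509.8 199.9] [59.7 55.2] 88.5 z [-5.8 -0.   5.4]
```

View pics/c.png

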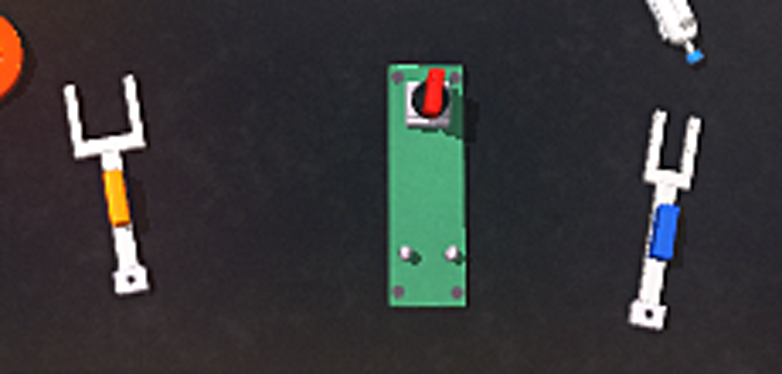

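Crop shows the orange-grip spanner at (117,197): wide mouth facing +x, yaw about +0.155. It is the right one, and the blue one at (662,232) is narrower. Wing is at (434,90). I'll move above the spanner.

Call:
arm_command([
  [0.593, -0.711, 0.06, 0, 0, -2.93, 1],
  [0.593, -0.711, 0.06, 0, 0, -2.93, 1],
  [0.593, -0.711, 0.06, 0, 0, -2.93, 1],
  [0.593, -0.711, 0.06, 0, 0, -2.93, 1],
  [0.593, -0.711, 0.06, 0, 0, -2.93, 1],
  [0.593, -0.711, 0.06, 0, 0, -2.93, 1],
  [0.593, -0.711, 0.06, 0, 0, -2.93, 1],
  [0.593, -0.711, 0.06, 0, 0, -2.93, 1],
  [0.593, -0.711, 0.06, 0, 0, -2.93, 1],
  [0.593, -0.711, 0.06, 0, 0, -2.93, 1],
])

```text
time: 1.8
eef_pos: [358.4, -38.4, 199.3]
tool_rot: [3.14, 0.001, 1.875]
force: [2.0, -0.8, 1.1]
opening: 85.4
gripper_force: 0.0
```

```bash
cat >> h.py <<'E'
def go(p,yaw):
    s=env.get_obs(); r=R.from_euler('xyz',s['tool_rot']); t=R.from_euler('xyz',[np.pi,0,yaw])
    d=r.inv().apply(np.array(p)-s['eef_pos'])/1000; w=(r.inv()*t).as_rotvec()
    print('t',round(float(s['time']),2),'pos',s['eef_pos'].round(1),'rpy',s['tool_rot'].round(3),'F',s['force'].round(1),'open',round(float(s['opening']),1),'-> row',d.round(4),w.round(4))
E
python3 -c "
from h import *
go([494,364,170],0.155+np.pi)"
```

```text
t 1.8 pos [358.4 -38.4 199.3] rpy [3.140e+00 1.000e-03 1.875e+00] F [ 2.  -0.8  1.1] open 85.4 -> row [0.3434 0.2498 0.0293] [ 4.0000e-04  1.4000e-03 -1.4218e+00]
```

Call:
arm_command([
  [0.343, 0.25, 0.03, 0, 0, -1.422, 1],
  [0.343, 0.25, 0.03, 0, 0, -1.422, 1],
  [0.343, 0.25, 0.03, 0, 0, -1.422, 1],
  [0.343, 0.25, 0.03, 0, 0, -1.422, 1],
  [0.343, 0.25, 0.03, 0, 0, -1.422, 1],
  [0.343, 0.25, 0.03, 0, 0, -1.422, 1],
  [0.343, 0.25, 0.03, 0, 0, -1.422, 1],
  [0.343, 0.25, 0.03, 0, 0, -1.422, 1],
  [0.343, 0.25, 0.03, 0, 0, -1.422, 1],
  [0.343, 0.25, 0.03, 0, 0, -1.422, 1],
])

```text
time: 2.8
eef_pos: [496.4, 363.6, 167.8]
tool_rot: [-3.141, -0.001, -2.984]
force: [0.3, -0.8, -0.1]
opening: 85.4
gripper_force: 0.0
```

Run:
```python
from h import *
go([494,364,60],0.155+np.pi)
f=env.grab_frame('wrist'); save(f,'w1')
P=cloud(f); hsv=cv2.cvtColor(f['color'],cv2.COLOR_RGB2HSV).astype(int);H,S,V=[hsv[...,i] for i in range(3)]
m=(S>150)&(V>120)&(H>8)&(H<25)&(P[...,2]>30)&(np.hypot(P[...,0]-494,P[...,1]-364)<60)
r=cv2.minAreaRect(P[m][:,:2].astype(np.float32)); print(r,np.median(P[m][:,2]),m.sum())
print([ (round(d['score'],2),np.round(d['point'],1),px(f,d['point'])) for d in env.pinpoint(f,'wide_key')])
```

```text
t 2.8 pos [496.4 363.6 167.8] rpy [-3.141e+00 -1.000e-03 -2.984e+00] F [ 0.3 -0.8 -0.1] open 85.4 -> row [0.0023 0.0008 0.1078] [-0.0001 -0.0008  0.0026]
((493.92913818359375, 362.1872253417969), (48.39826202392578, 17.071460723876953), 9.304550170898438) 34.96507392064916 175
[(0.56, array([495.2, 364.8,  -0.9]), array([255., 171.]))]
```

View pics/w1.png

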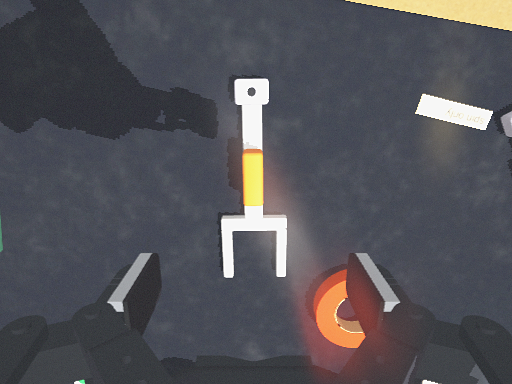

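Wrist view: orange spanner at (253,178) lies straight along the image's vertical between the open fingers. Position agrees (494,363), so I'll grasp it.

Call:
arm_command([
  [0.0024, -0.0004, 0.04, 0, 0, 0, 1],
  [0.0024, -0.0004, 0.08, 0, 0, 0, 1],
  [0.0024, -0.0004, 0.115, 0, 0, 0, 1],
  [0.0024, -0.0004, 0.14, 0, 0, 0, 1],
  [0.0024, -0.0004, 0.153, 0, 0, 0, 0.7],
  [0.0024, -0.0004, 0.158, 0, 0, 0, 0.4],
  [0.0024, -0.0004, 0.158, 0, 0, 0, 0.1],
  [0.0024, -0.0004, 0.158, 0, 0, 0, 0],
  [0.0024, -0.0004, 0.158, 0, 0, 0, 0],
  [0.0024, -0.0004, 0.158, 0, 0, 0, 0],
])

```text
time: 3.9
eef_pos: [494.9, 360.6, 12.6]
tool_rot: [3.141, 0.002, -2.992]
force: [-0.4, -1.0, 7.7]
opening: 16.7
gripper_force: 60.7
```

Call:
arm_command([
  [0, 0, 0, 0, 0, 0, 0],
  [0, 0, 0, 0, 0, 0, 0],
  [0, 0, -0.01, 0, 0, 0, 0],
  [0, 0, -0.03, 0, 0, 0, 0],
  [0, 0, -0.06, 0, 0, 0, 0],
  [0, 0, -0.1, 0, 0, 0, 0],
  [0, 0, -0.14, 0, 0, 0, 0],
  [0, 0, -0.16, 0, 0, 0, 0],
  [0, 0, -0.17, 0, 0, 0, 0],
  [0, 0, -0.17, 0, 0, 0, 0],
])

```text
time: 4.9
eef_pos: [494.3, 360.3, 182.2]
tool_rot: [3.141, 0.002, -2.992]
force: [0.3, -0.4, -2.4]
opening: 16.7
gripper_force: 59.6
```

```bash
python3 -c "
from h import *
go([494,79,180],np.pi-0.005);print(env.get_obs()['gripper_force'])"
```

```text
t 4.9 pos [494.3 360.3 182.2] rpy [ 3.141e+00  2.000e-03 -2.992e+00] F [ 0.3 -0.4 -2.4] open 16.7 -> row [ 0.0421 -0.2781  0.0019] [0.0009 0.0016 0.1541]
59.58550751209259
```

Call:
arm_command([
  [0.042, -0.278, 0.002, 0, 0, 0.154, 0],
  [0.042, -0.278, 0.002, 0, 0, 0.154, 0],
  [0.042, -0.278, 0.002, 0, 0, 0.154, 0],
  [0.042, -0.278, 0.002, 0, 0, 0.154, 0],
  [0.042, -0.278, 0.002, 0, 0, 0.154, 0],
  [0.042, -0.278, 0.002, 0, 0, 0.154, 0],
  [0.042, -0.278, 0.002, 0, 0, 0.154, 0],
  [0.042, -0.278, 0.002, 0, 0, 0.154, 0],
])

```text
time: 5.7
eef_pos: [493.5, 78.6, 177.9]
tool_rot: [3.142, -0.002, 3.135]
force: [0.5, 1.0, -1.2]
opening: 16.8
gripper_force: 59.6
```

Run:
```python
from h import *
go([494,79,130],np.pi)
f=env.grab_frame('wrist'); save(f,'w2')
P=cloud(f); hsv=cv2.cvtColor(f['color'],cv2.COLOR_RGB2HSV).astype(int);H,S,V=[hsv[...,i] for i in range(3)]
near=lambda c,r:np.hypot(P[...,0]-c[0],P[...,1]-c[1])<r
def rep(n,m):
    q=P[m]
    if len(q)<5: print(n,len(q));return
    r=cv2.minAreaRect(q[:,:2].astype(np.float32)); print(n,len(q),np.round(r[0],1),np.round(r[1],1),round(r[2],2),'z',np.percentile(q[:,2],[5,50,95]).round(1))
rep('red',near((585,80),60)&((H<6)|(H>174))&(S>120)&(P[...,2]>75)&(P[...,2]<100))
rep('plate',near((510,80),160)&(H>55)&(H<90)&(S>80)&(P[...,2]>4)&(P[...,2]<15))
rep('posts',near((446,80),40)&(P[...,2]>25)&(P[...,2]<50))
rep('nut',near((584,79),35)&(P[...,2]>14)&(P[...,2]<32))
m=(P[...,2]>150)&(P[...,2]<195)&(P[...,2]>0)
rep('key',m&(P[...,0]<700)&(V>120)&(S<60))
g=m&(H>8)&(H<25)&(S>150)&(V>120); rep('grip',g)
for l in ('nut_seat','wide_key'): print(l,[(round(d['score'],2),np.round(d['point'],1)) for d in env.pinpoint(f,l)])
```

```text
t 5.7 pos [493.5  78.6 177.9] rpy [ 3.142e+00 -2.000e-03  3.135e+00] F [ 0.5  1.  -1.2] open 16.8 -> row [-0.0005  0.0004  0.0479] [ 0.     -0.002  -0.0063]
red 0
plate 3652 [482.5  78.9] [ 70.1 168.9] 89.23 z [ 8.9 10.2 11.5]
posts 71 [448.3  79.7] [ 5.1 52.7] 0.67 z [29.5 32.4 36.3]
nut 0
key 7941 [481.   78.1] [ 30.6 145.9] 89.8 z [176.5 178.2 182.4]
grip 367 [469.5  77.7] [ 3.  17.1] 5.55 z [182.1 189.2 194.4]
nut_seat []
wide_key [(0.67, array([494.5,  75. , 167.7]))]
```

View pics/w2.png

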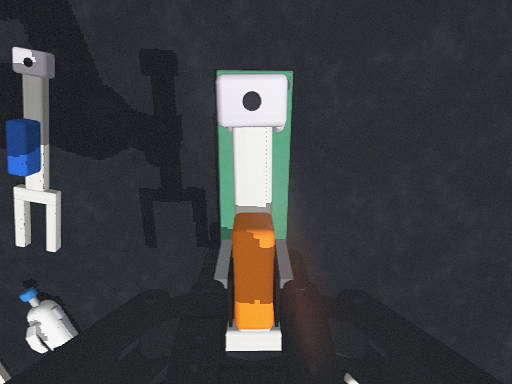

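Wrist view: spanner held straight, with its tail at (252,100) centred over the plate and the green plate behind it at (255,150). Alignment is within 1–2 mm. I'll descend to just above the posts and look.

Call:
arm_command([
  [-0.002, 0.0004, 0.02, 0, 0, 0, 0],
  [-0.002, 0.0004, 0.045, 0, 0, 0, 0],
  [-0.002, 0.0004, 0.07, 0, 0, 0, 0],
  [-0.002, 0.0004, 0.09, 0, 0, 0, 0],
  [-0.002, 0.0004, 0.105, 0, 0, 0, 0],
  [-0.002, 0.0004, 0.115, 0, 0, 0, 0],
  [-0.002, 0.0004, 0.118, 0, 0, 0, 0],
])

```text
time: 6.55
eef_pos: [495.5, 80.0, 59.9]
tool_rot: [-3.141, -0.002, 3.138]
force: [0.5, -0.3, -0.5]
opening: 16.7
gripper_force: 59.7
```

Run:
```python
from h import *
go([495.5,79,24],np.pi-0.005)
f=env.grab_frame('scene'); t=env.grab_frame('top')
a=f['color'][110:210,240:370]; b=t['color'][150:250,255:385]
o=np.hstack([cv2.resize(i,(390*1,300),interpolation=cv2.INTER_CUBIC) for i in (a,b)])
cv2.imwrite('pics/d.png',o[:,:,::-1])
```

```text
t 6.55 pos [495.5  80.   59.9] rpy [-3.141e+00 -2.000e-03  3.138e+00] F [ 0.5 -0.3 -0.5] open 16.7 -> row [-0.     -0.001   0.0359] [-0.0001 -0.0016  0.0013]
```

View pics/d.png

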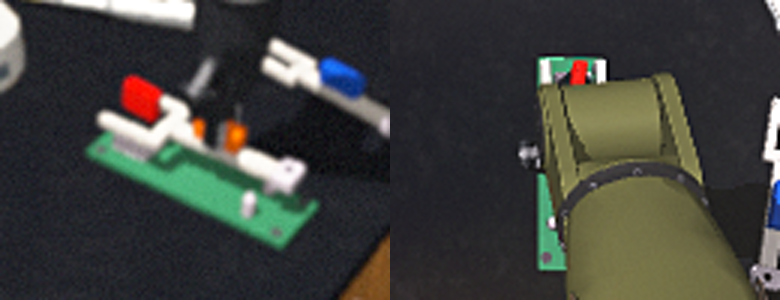

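Run:
```python
from h import *
t=env.grab_frame('top'); f=env.grab_frame('scene')
for n,f in(('top',t),('scene',f)):
  P=cloud(f);X,Y,Z=[P[...,i] for i in range(3)]
  hsv=cv2.cvtColor(f['color'],cv2.COLOR_RGB2HSV).astype(int);H,S,V=[hsv[...,i] for i in range(3)]
  w=(S<60)&(V>130)&(Z>48)&(Z<72)&(X>560)&(X<612)
  for s,m in(('L',w&(Y>90)&(Y<125)),('R',w&(Y<68)&(Y>35))):
    if m.sum(): print(n,s,m.sum(),P[m].mean(0).round(1),P[m].min(0).round(1),P[m].max(0).round(1))
  g=(H>55)&(H<90)&(S>80)&(Z<16)&(X>380)&(X<640)&(abs(Y-79)<60)
  print(n,'plate',P[g].min(0).round(1),P[g].max(0).round(1))
  r=((H<6)|(H>174))&(S>120)&(Z>60)&(X>550)&(X<620)&(abs(Y-79)<40); print('red',P[r&(Z>75)].mean(0).round(1),cv2.minAreaRect(P[r][:,:2].astype(np.float32)))
```

```text
top L 29 [598.  109.2  58.4] [585.5 104.3  54. ] [608.6 114.2  63.2]
top R 24 [599.6  53.1  60.1] [587.9  48.8  53.7] [610.8  57.9  65. ]
top plate [400.1  52.4   1. ] [624.5 115.7  15.3]
red [590.5  77.4  84.2] ((591.1976318359375, 77.4696044921875), (14.468461036682129, 23.743928909301758), 85.08401489257812)
scene L 75 [585.2 110.2  58.3] [560.2  91.8  50.7] [611.3 114.1  64. ]
scene R 22 [566.3  54.1  58.8] [560.1  45.3  50.9] [572.8  58.8  63.2]
scene plate [396.5  31.5  -3. ] [633.2 122.6  15.9]
red [581.5  80.5  82.3] ((582.7135009765625, 79.80445098876953), (16.13335418701172, 40.82600021362305), 79.64921569824219)
```

Call:
arm_command([
  [0, -0.0012, 0, 0, 0, 0.012, 0],
  [0, -0.0012, 0, 0, 0, 0.012, 0],
  [0, -0.0012, 0.01, 0, 0, 0.012, 0],
  [0, -0.0012, 0.02, 0, 0, 0.012, 0],
  [0, -0.0012, 0.028, 0, 0, 0.012, 0],
  [0, -0.0012, 0.033, 0, 0, 0.012, 0],
  [0, -0.0012, 0.036, 0, 0, 0.012, 0],
  [0, -0.0012, 0.0365, 0, 0, 0.012, 0],
])

```text
time: 7.55
eef_pos: [495.8, 78.2, 24.0]
tool_rot: [-3.142, -0.001, 3.125]
force: [-0.2, -1.3, -0.9]
opening: 16.9
gripper_force: 59.8
```

Run:
```python
from h import *
go([495.5,79,22],np.pi-0.005)
for n in ('top','scene'):
  f=env.grab_frame(n)
  P=cloud(f);X,Y,Z=[P[...,i] for i in range(3)]
  hsv=cv2.cvtColor(f['color'],cv2.COLOR_RGB2HSV).astype(int);H,S,V=[hsv[...,i] for i in range(3)]
  w=(S<60)&(V>130)&(Z>12)&(Z<40)&(X>540)&(X<618)
  for s,m in(('L',w&(Y>103)&(Y<125)),('R',w&(Y<55)&(Y>35))):
    if m.sum(): print(n,s,m.sum(),P[m].mean(0).round(1),P[m].min(0).round(1),P[m].max(0).round(1))
  r=((H<6)|(H>174))&(S>120)&(Z>75)&(X>550)&(X<620)&(abs(Y-79)<40); print('red',P[r].mean(0).round(1),cv2.minAreaRect(P[r][:,:2].astype(np.float32)))
  if n=='scene': cv2.imwrite('pics/e.png',cv2.resize(f['color'][110:210,240:370],None,fx=5,fy=5,interpolation=cv2.INTER_CUBIC)[:,:,::-1])
```

```text
t 7.55 pos [495.8  78.2  24. ] rpy [-3.142e+00 -1.000e-03  3.125e+00] F [-0.2 -1.3 -0.9] open 16.9 -> row [0.0003 0.0008 0.002 ] [-0.     -0.0006 -0.0118]
top L 25 [597.9 107.6  22.5] [584.7 103.5  13.7] [610.1 111.6  32.1]
top R 22 [599.3  50.7  21.9] [587.8  47.3  17.3] [609.8  54.3  26.6]
red [586.1  78.3  83.6] ((585.9280395507812, 77.85893249511719), (13.73088264465332, 31.7059268951416), 80.5852279663086)
scene L 96 [575.3 108.   20.6] [542.  103.1  13.3] [615.8 112.5  25.9]
scene R 16 [558.5  51.5  22.9] [545.   46.5  17.6] [572.5  55.   25.3]
red [582.1  80.5  82.7] ((581.8616943359375, 78.45503997802734), (16.476581573486328, 39.585777282714844), 81.35710144042969)
```

View pics/e.png

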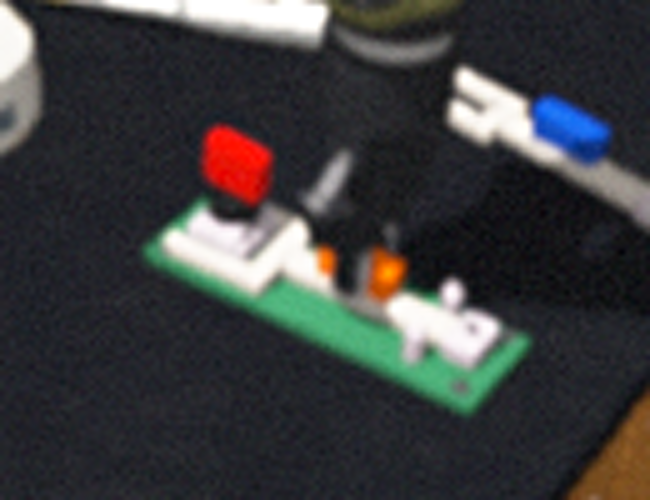

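Scene crop: mouth round the nut (230,235), shank between the posts (410,345)/(452,292), no contact force. I'll lower the last 2 mm, release and lift.

Call:
arm_command([
  [0, 0, 0.0015, 0, 0, 0, 0],
  [0, 0, 0.0015, 0, 0, 0, 0.2],
  [0, 0, 0.0015, 0, 0, 0, 0.4],
  [0, 0, 0.0015, 0, 0, 0, 0.5],
  [0, 0, 0.0015, 0, 0, 0, 0.5],
  [0, 0, -0.01, 0, 0, 0, 0.5],
  [0, 0, -0.04, 0, 0, 0, 0.5],
  [0, 0, -0.08, 0, 0, 0, 0.5],
  [0, 0, -0.12, 0, 0, 0, 0.5],
  [0, 0, -0.12, 0, 0, 0, 0.5],
])

```text
time: 8.65
eef_pos: [498.1, 78.4, 150.4]
tool_rot: [3.141, 0.009, 3.125]
force: [1.1, -0.8, -1.2]
opening: 42.8
gripper_force: 0.0
```

Run:
```python
from h import *
go([584,79,120],np.pi-0.14)
for n in ('wrist','top','scene'):
  f=env.grab_frame(n)
  P=cloud(f);X,Y,Z=[P[...,i] for i in range(3)]
  hsv=cv2.cvtColor(f['color'],cv2.COLOR_RGB2HSV).astype(int);H,S,V=[hsv[...,i] for i in range(3)]
  w=(S<60)&(V>130)&(Z>12)&(Z<40)&(X>540)&(X<618)
  for s,m in(('L',w&(Y>103)&(Y<125)),('R',w&(Y<55)&(Y>35)),('O',(H>8)&(H<25)&(S>150)&(Z>25)&(Z<45)&(X>450)&(X<530)&(abs(Y-79)<25))):
    if m.sum(): print(n,s,m.sum(),P[m].mean(0).round(1),P[m].min(0).round(1),P[m].max(0).round(1))
  r=((H<6)|(H>174))&(S>120)&(Z>75)&(X>550)&(X<620)&(abs(Y-79)<40)
  if r.sum():print('red',P[r].mean(0).round(1),cv2.minAreaRect(P[r][:,:2].astype(np.float32)))
```

```text
t 8.65 pos [498.1  78.4 150.4] rpy [3.141 0.009 3.125] F [ 1.1 -0.8 -1.2] open 42.8 -> row [-0.0856  0.002   0.0311] [0.0015 0.009  0.1233]
wrist L 511 [572.1 106.6  21.8] [542.1 103.   12. ] [608.9 110.7  24.6]
wrist R 706 [572.5  49.8  21.6] [541.5  44.4  12.1] [609.7  55.   24.3]
wrist O 201 [481.6  76.1  40.4] [470.9  69.   25.4] [520.   86.2  45. ]
red [579.1  77.6  83.5] ((582.2846069335938, 77.50406646728516), (14.034576416015625, 40.37799835205078), 82.51827239990234)
top L 42 [580.8 108.8  22. ] [545.8 104.   13.8] [610.6 111.6  27.2]
red [602.   78.3  84.1] ((601.9678955078125, 78.26078033447266), (2.854875326156616, 0.0), -96.97611999511719)
scene L 101 [573.9 108.6  19.4] [542.5 103.1  12.2] [610.  113.8  26. ]
scene R 21 [551.2  50.5  21. ] [541.6  45.4  12.3] [563.7  54.8  25.5]
scene O 89 [491.7  84.3  36.4] [470.3  69.3  26.1] [520.5  89.8  45. ]
red [581.5  80.9  82.2] ((581.8790283203125, 78.8407211303711), (17.011463165283203, 38.26778793334961), 76.62757110595703)
```

Call:
arm_command([
  [-0.04, 0.0014, 0, 0, 0.009, 0.06, 0.5],
  [-0.085, 0.0014, 0.015, 0, 0.009, 0.115, 0.5],
  [-0.085, 0.0014, 0.03, 0, 0.009, 0.115, 0.5],
  [-0.085, 0.0014, 0.03, 0, 0.009, 0.115, 0.5],
])

```text
time: 9.2
eef_pos: [579.5, 77.9, 110.5]
tool_rot: [-3.14, -0.016, 3.01]
force: [-0.1, 0.1, -0.4]
opening: 42.5
gripper_force: 0.0
```

```bash
python3 -c "
from h import *
go([583.4,78.4,61],np.pi-0.13)"
```

```text
t 9.2 pos [579.5  77.9 110.5] rpy [-3.14  -0.016  3.01 ] F [-0.1  0.1 -0.4] open 42.5 -> row [-0.0046  0.0011  0.0494] [-0.0019 -0.0157 -0.0017]
```

Call:
arm_command([
  [0, 0, 0, 0, 0, 0, 0.5],
  [0, 0, 0, 0, 0, 0, 0.5],
])

```text
time: 9.4
eef_pos: [580.6, 78.2, 115.3]
tool_rot: [-3.141, -0.008, 3.01]
force: [0.7, 0.2, -0.0]
opening: 42.5
gripper_force: 0.0
```

```bash
python3 -c "
from h import *
go([583.4,78.4,61],np.pi-0.13)"
```

```text
t 9.4 pos [580.6  78.2 115.3] rpy [-3.141 -0.008  3.01 ] F [ 0.7  0.2 -0. ] open 42.5 -> row [-0.0032  0.0005  0.0543] [-0.0004 -0.0083 -0.0014]
```

Call:
arm_command([
  [-0.003, 0.0005, 0.01, 0, -0.008, 0, 0.5],
  [-0.003, 0.0005, 0.03, 0, -0.008, 0, 0.5],
  [-0.003, 0.0005, 0.045, 0, -0.008, 0, 0.5],
  [-0.003, 0.0005, 0.053, 0, -0.008, 0, 0.4],
  [-0.003, 0.0005, 0.054, 0, -0.008, 0, 0.2],
  [-0.003, 0.0005, 0.054, 0, -0.008, 0, 0],
  [-0.003, 0.0005, 0.054, 0, -0.008, 0, 0],
  [-0.003, 0.0005, 0.054, 0, -0.008, 0, 0],
  [-0.003, 0.0005, 0.054, 0, -0.008, 0, 0],
])

```text
time: 10.3
eef_pos: [583.3, 78.0, 60.3]
tool_rot: [-3.141, -0.002, 3.01]
force: [-1.3, -4.9, -8.5]
opening: 13.2
gripper_force: 59.4
```

```bash
python3 -c "
from h import *
go([583.4,78.4,61],np.pi-0.13);s=env.get_obs();print(s['torque'].round(2),s['joints'].round(2),s['gripper_force'])"
```

```text
t 10.3 pos [583.3  78.   60.3] rpy [-3.141e+00 -2.000e-03  3.010e+00] F [-1.3 -4.9 -8.5] open 13.2 -> row [-0.      0.0004 -0.0007] [-0.0009 -0.0016 -0.0019]
[-0.72  0.2   0.01] [ 0.07  0.57  1.56 -0.    1.01 -1.37] 59.41656053066254
```

Call:
arm_command([
  [0, 0, 0, 0, 0, 0.08, 0],
  [0, 0, 0, 0, 0, 0.16, 0],
  [0, 0, 0, 0, 0, 0.24, 0],
  [0, 0, 0, 0, 0, 0.32, 0],
  [0, 0, 0, 0, 0, 0.4, 0],
  [0, 0, 0, 0, 0, 0.48, 0],
  [0, 0, 0, 0, 0, 0.56, 0],
  [0, 0, 0, 0, 0, 0.64, 0],
  [0, 0, 0, 0, 0, 0.72, 0],
  [0, 0, 0, 0, 0, 0.72, 0],
])

```text
time: 11.3
eef_pos: [583.5, 78.1, 60.3]
tool_rot: [-3.14, -0.0, 2.289]
force: [0.1, -5.3, -8.7]
opening: 12.7
gripper_force: 59.3
```

```bash
python3 -c "
from h import *
go([583.4,78.4,61],np.pi-0.13);s=env.get_obs();print(s['torque'].round(2),s['gripper_force'])"
```

```text
t 11.3 pos [583.5  78.1  60.3] rpy [-3.14  -0.     2.289] F [ 0.1 -5.3 -8.7] open 12.7 -> row [ 0.0002  0.0001 -0.0007] [-0.0011 -0.0008 -0.7231]
[-0.69 -0.05 -0.01] 59.29197371006012
```

Call:
arm_command([
  [0, 0, 0, 0, 0, 0.05, 0],
  [0, 0, 0, 0, 0, 0.1, 0],
  [0, 0, 0, 0, 0, 0.15, 0],
])

```text
time: 11.6
eef_pos: [583.5, 78.1, 60.3]
tool_rot: [-3.14, -0.0, 2.141]
force: [0.9, -4.5, -10.2]
opening: 13.1
gripper_force: 59.2
```

```bash
python3 -c "
from h import *
go([583.4,78.4,61],np.pi-0.13);s=env.get_obs();print(s['torque'].round(2),s['effort'].round(2))"
```

```text
t 11.6 pos [583.5  78.1  60.3] rpy [-3.14  -0.     2.141] F [  0.9  -4.5 -10.2] open 13.1 -> row [ 0.0003  0.0001 -0.0007] [-1.20e-03 -6.00e-04 -8.71e-01]
[-0.73 -0.22  0.14] [  2.57 -69.59 -34.     0.99   0.12  -0.89]
```

Call:
arm_command([
  [0, 0, 0, 0, 0, 0.04, 0],
  [0, 0, 0, 0, 0, 0.08, 0],
  [0, 0, 0, 0, 0, 0.12, 0],
])

```text
time: 11.9
eef_pos: [583.5, 78.1, 60.3]
tool_rot: [-3.14, 0.0, 2.021]
force: [-0.2, -4.9, -10.4]
opening: 12.7
gripper_force: 59.2
```

```bash
python3 -c "
from h import *
go([583.4,78.4,61],np.pi-0.13);s=env.get_obs();print(s['torque'].round(2),s['effort'].round(2))"
```

```text
t 11.9 pos [583.5  78.1  60.3] rpy [-3.14   0.     2.021] F [ -0.2  -4.9 -10.4] open 12.7 -> row [ 0.0003  0.     -0.0007] [-1.200e-03 -5.000e-04 -9.905e-01]
[-0.74 -0.24  0.23] [  2.58 -69.64 -33.94   0.99   0.18  -0.68]
```

Call:
arm_command([
  [0, 0, 0, 0, 0, 0.03, 0],
  [0, 0, 0, 0, 0, 0.06, 0],
  [0, 0, 0, 0, 0, 0.09, 0],
])

```text
time: 12.2
eef_pos: [583.5, 78.1, 60.3]
tool_rot: [-3.14, 0.0, 1.931]
force: [-0.0, -4.9, -9.8]
opening: 12.9
gripper_force: 59.2
```

Run:
```python
from h import *
s=env.get_obs();print(s['torque'].round(2),s['tool_rot'].round(3))
f=env.grab_frame('scene')
cv2.imwrite('pics/g.png',cv2.resize(f['color'][110:210,240:370],None,fx=5,fy=5,interpolation=cv2.INTER_CUBIC)[:,:,::-1])
```

```text
[-0.77 -0.23  0.18] [-3.14   0.     1.931]
```

View pics/g.png

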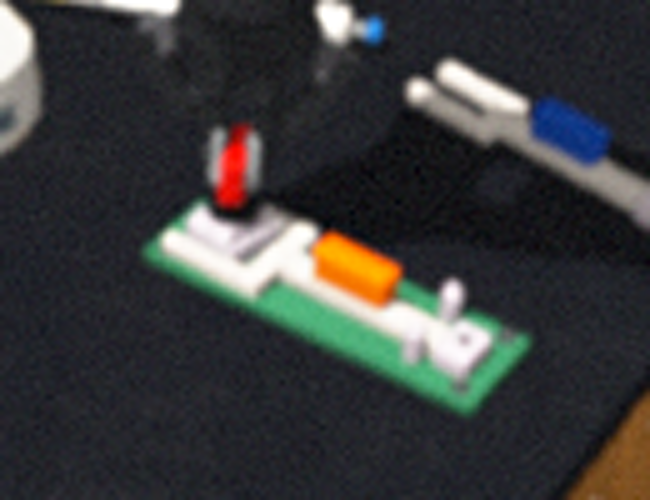

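Scene crop: spanner still flat round the nut (235,235), wing held between the fingers (232,165). I'll keep tightening until the stop.

Call:
arm_command([
  [0, 0, 0, 0, 0, 0.03, 0],
  [0, 0, 0, 0, 0, 0.06, 0],
  [0, 0, 0, 0, 0, 0.09, 0],
])

```text
time: 12.55
eef_pos: [583.5, 78.1, 60.3]
tool_rot: [-3.14, 0.001, 1.841]
force: [0.8, -6.4, -10.2]
opening: 12.6
gripper_force: 62.3
```

```bash
python3 -c "
from h import *
s=env.get_obs();print(s['torque'].round(2),s['force'].round(1),s['tool_rot'].round(3),s['opening'])"
```

```text
[-0.96 -0.26  1.15] [  0.8  -6.4 -10.2] [-3.140e+00  1.000e-03  1.841e+00] 12.625948807321056
```

Call:
arm_command([
  [0, 0, 0, 0, 0, 0.03, 0],
  [0, 0, 0, 0, 0, 0.04, 0],
  [0, 0, 0, 0, 0, 0.04, 0],
])

```text
time: 12.85
eef_pos: [583.5, 78.1, 60.3]
tool_rot: [-3.14, 0.001, 1.803]
force: [0.7, -6.2, -9.5]
opening: 12.9
gripper_force: 69.8
```

Run:
```python
from h import *
s=env.get_obs();print(s['torque'].round(2),s['force'].round(1),s['tool_rot'].round(3),s['opening'])
for n in ('scene','top'):
  f=env.grab_frame(n)
  P=cloud(f);X,Y,Z=[P[...,i] for i in range(3)]
  hsv=cv2.cvtColor(f['color'],cv2.COLOR_RGB2HSV).astype(int);H,S,V=[hsv[...,i] for i in range(3)]
  w=(S<60)&(V>130)&(Z>12)&(Z<40)&(X>540)&(X<618)
  for q,m in(('L',w&(Y>103)&(Y<125)),('R',w&(Y<55)&(Y>35)),('O',(H>8)&(H<25)&(S>150)&(Z>30)&(Z<45)&(X>450)&(X<530)&(abs(Y-79)<25))):
    if m.sum(): print(n,q,m.sum(),P[m].mean(0).round(1),cv2.minAreaRect(P[m][:,:2].astype(np.float32)))
```

```text
[-1.01 -0.23  1.52] [ 0.7 -6.2 -9.5] [-3.140e+00  1.000e-03  1.803e+00] 12.879610052166788
scene L 97 [574.9 108.4  20.2] ((576.4637451171875, 107.7386245727539), (9.674349784851074, 66.34183502197266), 88.56795501708984)
scene R 17 [553.   51.7  22.1] ((554.4287109375, 51.359798431396484), (26.049949645996094, 5.763706207275391), 0.18566200137138367)
scene O 73 [491.8  89.3  38.5] ((495.7507629394531, 83.92505645751953), (21.9715576171875, 49.20745086669922), 87.26835632324219)
top L 52 [573.9 108.1  21.2] ((577.1035766601562, 107.8036880493164), (7.3032145500183105, 63.366050720214844), 88.92150115966797)
top O 1 [474.   92.8  41.9] ((473.9994812011719, 92.76091766357422), (0.0, 0.0), 0.0)
```

Fully tight: the torque rose from 0.2 to 1.5 N m. Releasing and lifting away.

Call:
arm_command([
  [0, 0, 0, 0, 0, 0, 0.3],
  [0, 0, 0, 0, 0, 0, 0.5],
  [0, 0, 0, 0, 0, 0, 0.5],
  [0, 0, 0, 0, 0, 0, 0.5],
  [0, 0, -0.01, 0, 0, 0, 0.5],
  [0, 0, -0.04, 0, 0, 0, 0.5],
  [0, 0, -0.08, 0, 0, 0, 0.5],
  [0, 0, -0.12, 0, 0, 0, 0.5],
  [0, 0, -0.14, 0, 0, 0, 0.5],
  [0, 0, -0.14, 0, 0, 0, 0.5],
])

```text
time: 13.95
eef_pos: [584.8, 78.5, 204.7]
tool_rot: [3.136, 0.001, 1.8]
force: [0.4, 0.4, -0.3]
opening: 42.5
gripper_force: 0.0
```

Run:
```python
from h import *
go([583,78,200],1.8)
fs=[env.grab_frame(n) for n in ('scene','wrist')]
for f in fs:
  P=cloud(f);X,Y,Z=[P[...,i] for i in range(3)]
  hsv=cv2.cvtColor(f['color'],cv2.COLOR_RGB2HSV).astype(int);H,S,V=[hsv[...,i] for i in range(3)]
  r=((H<6)|(H>174))&(S>120)&(Z>75)&(Z<95)&(X>550)&(X<620)&(abs(Y-79)<40)
  if r.sum():print('red',P[r].mean(0).round(1),cv2.minAreaRect(P[r][:,:2].astype(np.float32)))
a=cv2.resize(fs[0]['color'][110:210,240:370],(390,300),interpolation=cv2.INTER_CUBIC);b=cv2.resize(fs[1]['color'],(400,300))
cv2.imwrite('pics/i.png',np.hstack([a,b])[:,:,::-1])
```

```text
t 13.95 pos [584.8  78.5 204.7] rpy [3.136e+00 1.000e-03 1.800e+00] F [ 0.4  0.4 -0.3] open 42.5 -> row [-0.0001 -0.0019  0.0047] [ 0.0052  0.001  -0.0001]
red [580.8  81.5  83.3] ((582.0582885742188, 79.69027709960938), (13.430668830871582, 40.896602630615234), 16.328584671020508)
red [582.6  79.2  84.2] ((583.1320190429688, 77.62400817871094), (13.928491592407227, 39.9566650390625), 18.65464210510254)
```

View pics/i.png

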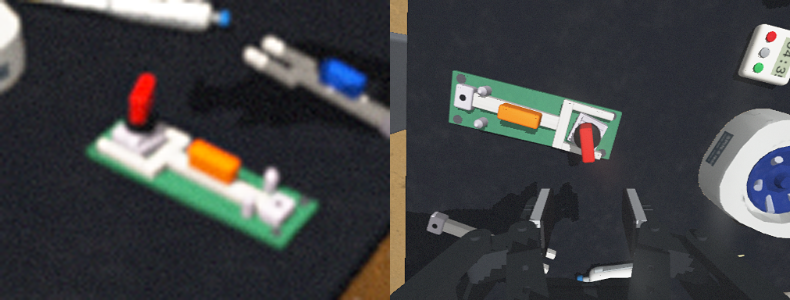

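Both views show the spanner flat on the plate, with its mouth round the stop nut and its shank between the posts. The wing has turned to about 71° clockwise: 1.0 rad plus the stop nut's play of about 0.23. The arm is clear of everything, so I'm handing in.

```bash
python3 -c "
from workcell import env
print(env.hand_in())"
```

```text
the job is handed in; nothing more can be done
None
```

The job is handed in at about 14 s: the orange-grip spanner lies flat on the plate round the stop nut with its shank between the posts, the red jam nut is turned clockwise to its firm stop (torque rose from 0.2 to 1.5 N m), and the arm is clear of everything; no verdict came back.

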